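# Slide a loaded print tray over the step and home in the food printer

### The arm

A 6-joint arm with a two-finger parallel gripper is mounted at the origin on the work surface. World frame = base frame: x ahead of the robot, y to its left, z up, the work surface at z = 0. Lengths are in mm, angles in rad, forces in N, time in s.
With the tool pointing down it reaches from about 350 to 975 mm from the base axis. Payload 7.1 kg.
Tool frame: the origin (TCP) lies at the very end of the fingers, on their centre line; the grasp point (between the pads) lies 19 mm behind it (ctrl.pinch_z is the z of the grasp point in the tool frame, in mm); z points along the fingers, y is the direction in which the jaws open and shut (so a half turn about z gives the same grasp; the last joint's range is limited). The gripper opens to 88 mm and grips with 3 to 60 N. Pads are 20 mm wide; open, the fingers measure 115 mm over their backs; the gripper's body (75 mm by 178 mm) begins 61 mm behind the grasp point.
Start: joints at [1.129, 0.423, 1.63, -0, 1.089, -0.019], TCP at [256.415, 569.962, 222.675] pointing down, gripper open.
Joint ranges: [-3, 3], [-0.9, 2.11], [0.09, 2.58], [-1.31, 4.45], [0.11, 2.69], [-2.54, 2.54]. Speed limits (rad/s): [2.39, 2.39, 3.01, 3.14, 3.14, 3.14].

### API

Orientations are given as a rotation vector (axis times angle).
In Python, from workcell import get_obs, optics, ctrl gives the robot as it stands.
- The arm moves only by the shell command python3 -m jog 'ROWS'. ROWS is a JSON object of lists of equal length, an entry for each row: "delta_rot": the turn, a rotation vector about the tool's x, y, z in rad, a list of three; "translation": the shift along the tool's x, y, z in mm, a list of three; "hand": the opening, from -1 (shut) to 1 (fully open). In form: {"delta_rot": [[rx, ry, rz], ...], "translation": [[x, y, z], ...], "hand": [hand, ...]}. A call has 1 to 5 rows; each row is the pose to reach, as a shift and turn from the pose commanded when the call began, along the tool's axes at that moment; what a row does not reach only later rows make up. A row lasts 1/10 s, in which the tool goes at most 50 mm and 8.59 degrees, less where a joint would pass 70% of its speed; a pose out of reach is approached as far as the arm can. A call with a gripper value outside its range is refused whole. The fingers move at their own pace and stop on an object; the grip force is fixed at half the most. Time passes only in rows, so rows that repeat a pose let the fingers close. It gives the time, the measured TCP pose, the force and the opening at its end, in the units of the state.
- get_obs(): the state, without advancing time (a new reading comes with each control period).
- optics.get_image(name): name is "scene" or "top" or "wrist"; returns the picture (480x640x3 uint8, red, green, blue); there is no depth.
- optics.calibration(name): a dict with "intrinsics" (3x3 intrinsics, pixels), "cam_to_world" (4x4, takes a point from camera to world coordinates). Camera axes: x right, y up, looking along -z (the intrinsics and any distortion apply to the point x, -y, -z); pixel columns grow to the right and rows downward; lengths in mm; the calibration is good to about 2 mm. A picture is of the moment at which its call begins: read the wrist's pose just before it. calibration takes no time and is no camera call; for the wrist camera it gives the pose at the moment of the call.
- ctrl.close_job(): hands the job in, once; it reports no verdict.
The state is a dict: "t": time; "qpos": joint angles; "qvel": joint speeds; "joint_torque": joint torques, N m; "ee_pos": TCP position; "orientation": TCP orientation; "ft_force": force on the tool from outside, world axes, zero at the start; "moment": the same for the moment, N m; "width": finger opening in mm.
Only numpy, scipy, OpenCV 4.12 (cv2) and the standard library are available. Lean on these libraries where they do the work, as an engineer would, in place of code of your own. Each camera call takes 0.05 s, during which the arm holds its last target. There are 200 camera calls.

### The job

Take the copper print tray by its black fin and slide it along the grey ledge, over the small step onto the printer's bed and on between the aluminium guides, until it presses lightly but definitely on the red sprung stop bar; keep the white cup standing on it and do not let the tray catch or jam. Then let go and leave it lying flat on the bed, touching the stop bar, with everything else on the counter left alone.

Things in the scene. Friction and masses are not known exactly. Their poses are not given: they have to be found in the camera images.
- printer: White food printer, 340 x 200 mm, fixed. Origin at table height on the step line (front edge of its bed), half-way across. x points inwards along the slide direction (roughly to the robot's left, within 0.2 rad), z up. The flat bed is 50 mm above the origin, from x = 0 to 210 mm. The print head and column stand at x = 230 to 340 mm, y within 45 mm, up to 430 mm high.
- guide_mouth (a point): Where the two aluminium guides begin: mid-way between them, on the bed, 30 mm past the step; axes as the printer's. They run 170 mm inwards, 125 mm apart (2.5 mm to spare on each side of the tray); a lip along each, 18 mm above the bed, reaches 8 mm in over the tray, so it can only be slid in from the front. Flared cheeks, 150 mm apart at the step, lead in.
- ledge: Grey loading ledge fixed against the printer's front, same directions as the printer. Origin 47 mm below its top, on the step line, half-way across. The top reaches from x = -250 to 0 mm and 100 mm to each side. Its height differs: the bed is 3 to 6 mm higher than the ledge, an upright sharp step.
- stop: Dark steel block fixed at the inner end of the bed; origin on the bed under its centre, x inwards as the printer's. It carries a red sprung bar, 90 mm wide, 1 to 15 mm above the bed, whose face stands 38 to 62 mm before the origin (towards the step): its setting differs, is not measured and must be felt. It yields 1 mm per 2.5 N, 14 mm at most; more than a light push harms it.
- tray: Copper-coloured flat tray, 160 mm along x, 120 mm across, 8 mm thick, about 0.35 kg. Origin at the centre of its underside; x points to its front edge (which faces the printer, within about 0.15 rad), z up. It starts on the ledge, its front edge 15 to 45 mm before the step.
- tray_grip (a point): Point on the black grip fin that stands across the tray near its rear edge: fin 12 mm thick along x, 50 mm across, 45 mm high above the tray. The point is in the fin's middle, 60 mm behind the tray's centre, 35 mm above the tray's underside (18 mm below the fin's top); axes as the tray's.
- cup_mid (a point): Middle of the white cup (48 mm across, 45 mm high, about 0.08 kg) standing loose on the front half of the tray, 80 to 115 mm ahead of the fin; z is the cup's axis, upwards.
- sauce_bottle: Sauce bottle, 48 mm across, 150 mm high; to be left alone. Origin under its centre.
- jar: Amber jar, 70 mm across, 80 mm high; to be left alone. Origin under its centre.
- ramekin: White bowl, 90 mm across, 40 mm high; to be left alone. Origin under its centre.
- plates: White plate, 170 mm across, 20 mm high; to be left alone. Origin under its centre.
- cartridge_bin: Open grey bin, 160 x 220 x 80 mm; to be left alone. Origin under its centre.
- cartridge: Orange cartridge, 36 mm across, 96 mm high, in the bin; to be left alone. Origin under its centre.
There are look-alikes about, which are no part of the job. There is more than one size of the tray; the one meant has the size given above.

How it is judged:
By the outcome, as a careful person would: the job done as asked, in the order asked, and still so for the second after the job is handed in, with the robot touching nothing.
It also fails if it takes over 58 s, if anything falls off the work surface, if the arm or the gripper's body presses on something with over 40 N, if the wrist force passes 120 N, or if a joint passes its speed limit or range.

## Working session

There is one attempt and no reset: what is moved stays moved. The work goes in short steps, Python scripts to look and compute and a shell command to move; the robot and the scene stay as the last step left them, time stands still between calls to the robot, and variables do not carry over. Pictures are saved under pics/ and viewed, about 8 in all and at most 12, crops included, and the job is handed in when it is done.

```bash
mkdir -p pics; cat > h.py <<'E'
import numpy as np, cv2
from workcell import get_obs, optics, ctrl
def snap(n,f):
    c=optics.calibration(n); im=optics.get_image(n); cv2.imwrite(f'pics/{f}.png',im[:,:,::-1]); np.savez(f'pics/{f}.npz',K=c['intrinsics'],T=c['cam_to_world'],im=im); return im
def load(f): return np.load(f'pics/{f}.npz')
def cast(f,uv,z):
    d=load(f);K,T=d['K'],d['T'];out=[]
    for u,v in np.atleast_2d(uv):
        r=np.linalg.inv(K)@[u,v,1]; r=T[:3,:3]@[r[0],-r[1],-r[2]]; o=T[:3,3]
        out.append(o+r*(z-o[2])/r[2])
    return np.round(np.array(out),1)
def proj(f,P):
    d=load(f);K,T=d['K'],d['T']; p=(np.atleast_2d(P)-T[:3,3])@T[:3,:3]; p=p*[1,-1,-1]; q=p@np.asarray(K).T; return np.round(q[:,:2]/q[:,2:],1)
E
python3 - <<'E'
from h import *
print(get_obs()); 
for n in ('scene','top','wrist'):
    snap(n,n+'0'); d=load(n+'0'); print(n,d['K'].round(1).tolist(),d['T'].round(3).tolist(), [k for k in optics.calibration(n)])
E
```

```text
{'t': 0.0, 'qpos': array([ 1.12900486e+00,  4.23836706e-01,  1.63071663e+00, -1.77987640e-06,
        1.08859980e+00, -1.89786677e-02]), 'qvel': array([ 0.00113013,  0.00100929,  0.00013604, -0.00038873,  0.0007553 ,
       -0.0008719 ]), 'joint_torque': array([ 7.69518629e-04, -5.44619143e+01, -2.73676103e+01,  6.44524209e-02,
        2.24546401e-02, -1.40255611e-04]), 'ee_pos': array([256.17331763, 569.45719624, 221.89382378]), 'orientation': array([-6.59140803e-01, -3.07130313e+00,  2.38673007e-03]), 'ft_force': array([ 0.22510284, -0.27400781,  0.17007234]), 'moment': array([-0.02589064, -0.03120343, -0.01788591]), 'width': 87.71275381796771}
scene [[467.5, 0.0, 317.5], [0.0, 467.5, 237.1], [0.0, 0.0, 1.0]] [[0.034, -0.683, 0.73, 1421.154], [0.999, 0.022, -0.026, -33.613], [0.001, 0.73, 0.683, 913.228], [0.0, 0.0, 0.0, 1.0]] ['intrinsics', 'cam_to_world']
top [[603.2, 0.0, 318.8], [0.0, 603.2, 243.7], [0.0, 0.0, 1.0]] [[-0.025, 0.986, -0.168, 159.04], [-1.0, -0.027, -0.01, -23.438], [-0.014, 0.167, 0.986, 2123.951], [0.0, 0.0, 0.0, 1.0]] ['intrinsics', 'cam_to_world']
wrist [[414.4, 0.0, 323.7], [0.0, 414.4, 242.8], [0.0, 0.0, 1.0]] [[0.41, -0.884, -0.227, 194.532], [0.912, 0.397, 0.103, 597.784], [-0.001, -0.249, 0.968, 383.94], [0.0, 0.0, 0.0, 1.0]] ['intrinsics', 'cam_to_world']
```

View pics/top0.png

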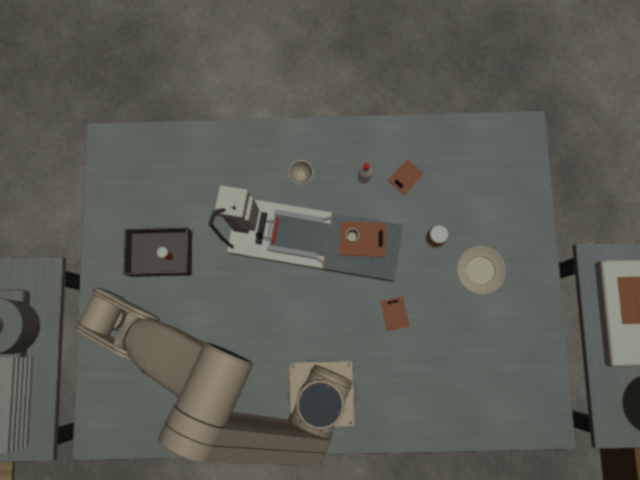

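View pics/scene0.png

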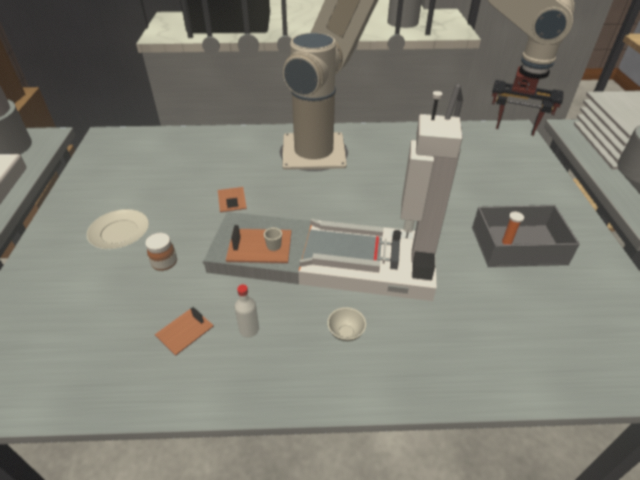

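The top view shows the tray on the ledge (about u 340-386, v 222-257) with its fin at (381,239). The step is near u 328 and the red bar at (276,231). I'll measure by masks and view an enlarged crop.

```bash
python3 - <<'E'
from h import *
for f,(x0,y0,x1,y1) in {'top0':(330,215,395,265),'scene0':(220,220,300,270)}.items():
    im=load(f)['im']; hsv=cv2.cvtColor(im,cv2.COLOR_RGB2HSV)
    m=((hsv[...,0]<14)&(hsv[...,1]>110)&(hsv[...,2]>70)).astype(np.uint8); mm=np.zeros_like(m); mm[y0:y1,x0:x1]=m[y0:y1,x0:x1]
    c=max(cv2.findContours(mm,0,2)[0],key=cv2.contourArea); c=cv2.convexHull(c)
    r=cv2.minAreaRect(c); q=cv2.approxPolyDP(c,4,True)[:,0]
    print(f,r,q.tolist()); P=cast(f,q,54); print(P.tolist())
    if f=='top0':
        Pc=cast(f,c[:,0].astype(float),54)[:,:2].astype(np.float32); print('rect mm',cv2.minAreaRect(Pc))
im=load('top0')['im'][170:300,200:420]; big=cv2.resize(im,None,fx=3.6,fy=3.6,interpolation=cv2.INTER_CUBIC); big=cv2.convertScaleAbs(big,alpha=1.6)
cv2.imwrite('pics/topcrop.png',big[:,:,::-1])
E
```

```text
top0 ((362.4369812011719, 238.7013702392578), (44.302955627441406, 32.90336608886719), 2.12109637260437) [[341, 223], [384, 224], [384, 255], [341, 254]]
[[582.5, -82.7, 54.0], [574.9, -232.8, 54.0], [465.4, -228.1, 54.0], [472.9, -79.4, 54.0]]
rect mm ((524.8392944335938, -155.73239135742188), (154.20968627929688, 116.36361694335938), 85.74983215332031)
scene0 ((258.4424743652344, 245.55343627929688), (62.14258575439453, 31.42289924621582), 2.12109637260437) [[290, 231], [286, 261], [227, 260], [230, 243], [240, 230]]
[[477.1, -75.7, 54.0], [590.4, -84.9, 54.0], [582.0, -235.6, 54.0], [519.3, -234.3, 54.0], [468.7, -212.3, 54.0]]
```

View pics/topcrop.png

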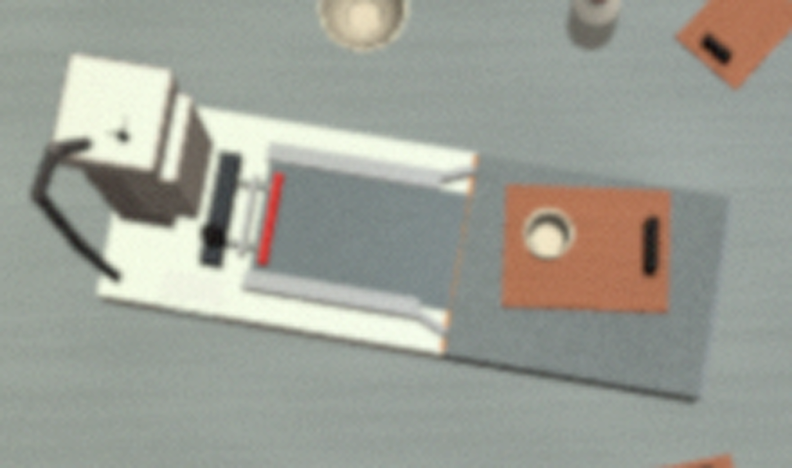

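The crop shows the step line from (476,153) to (443,352), the ledge's rear edge from (727,200) to (695,400), the red bar from (278,175) to (264,263), and the guides' inner edges. I'll convert these.

```bash
python3 - <<'E'
from h import *
def c(L,z): return cast('top0',(np.array(L,float)+.5)/3.6-.5+[200,170],z)
S=c([(476,153),(443,352)],50); R=c([(727,200),(695,400)],45.5); B=c([(278,175),(264,263)],65)
G=c([(270,160),(440,186),(258,272),(418,297)],68); F=c([(650,218),(650,274)],98)
for n,v in zip('SRBGF',(S,R,B,G,F)): print(n,v.tolist())
def ang(a,b): return np.arctan2(*(b-a)[[1,0]])
print('x axis dir deg: step normal',np.degrees(ang(S[1],S[0]))+90,'rear',np.degrees(ang(R[1],R[0]))+90,'mid',np.degrees(ang(R.mean(0),S.mean(0))),'guides',np.degrees(ang(G[1],G[0])),np.degrees(ang(G[3],G[2])))
print(S.mean(0),R.mean(0),B.mean(0),np.linalg.norm(S[0]-S[1]),np.linalg.norm(S.mean(0)-R.mean(0)))
print('cup top px ->',c([(548,234)],97))
o=get_obs()
from scipy.spatial.transform import Rotation as Ro
print(Ro.from_rotvec(o['orientation']).as_matrix().round(3))
E
```

```text
S [[623.2, -51.9, 50.0], [428.2, -14.7, 50.0]]
R [[570.6, -295.0, 45.5], [376.0, -255.1, 45.5]]
B [[603.3, 140.8, 65.0], [517.1, 155.4, 65.0]]
G [[617.8, 148.1, 68.0], [587.5, -16.0, 68.0], [508.0, 161.0, 68.0], [479.6, 7.8, 68.0]]
F [[544.8, -214.5, 98.0], [491.0, -212.2, 98.0]]
x axis dir deg: step normal 79.19950086621769 rear 78.41289591024031 mid 77.77016121857423 guides 79.53853255910944 79.49780949125005
[525.7 -33.3  50. ] [ 473.3  -275.05   45.5 ] [560.2 148.1  65. ] 198.5165988022161 247.40467356135372
cup top px -> [[ 532.2 -117.3   97. ]]
[[-0.912  0.41  -0.   ]
 [ 0.41   0.912 -0.001]
 [ 0.    -0.001 -1.   ]]
```

Estimates so far:
- Printer axis: azimuth about 79.3°, passing through (526,-33).
- Tray: azimuth about 87.2°, fin at about (520,-214).

I'm moving to hover over the fin along a path well clear of the column.

```bash
python3 -m jog '{"delta_rot":[[0,0,0],[0,0,0],[0,0,0],[0,0,0],[0,0,0]],"translation":[[-33,-36,0],[-66,-72,0],[-99,-108,0],[-132,-144,0],[-165,-180,0]],"hand":[1,1,1,1,1]}'
python3 -m jog '{"delta_rot":[[0,0,0],[0,0,0],[0,0,0],[0,0,0],[0,0,0]],"translation":[[-33,-36,0],[-66,-72,0],[-99,-108,0],[-132,-144,0],[-165,-180,0]],"hand":[1,1,1,1,1]}'
```

```text
t: 0.65
ee_pos: [333.1, 336.3, 222.6]
orientation: [0.658, 3.072, -0.0]
ft_force: [0.5, 1.2, -0.2]
width: 87.7
t: 1.15
ee_pos: [409.8, 104.4, 222.8]
orientation: [0.659, 3.071, 0.0]
ft_force: [0.5, 0.8, 0.4]
width: 87.9
```

```bash
python3 -m jog '{"delta_rot":[[0,0,0],[0,0,0],[0,0,0],[0,0,0],[0,0,0]],"translation":[[-33,-35,0],[-66,-70,0],[-99,-105,0],[-132,-140,0],[-165,-175,0]],"hand":[1,1,1,1,1]}'
python3 -m jog '{"delta_rot":[[0,0,-0.12],[0,0,-0.25],[0,0,-0.374],[0,0,-0.374],[0,0,-0.374]],"translation":[[-22,-23,0],[-44,-46,0],[-66,-70,0],[-66,-70,0],[-66,-70,0]],"hand":[1,1,1,1,1]}'
python3 - <<'E'
from h import *
o=get_obs(); print(o['ee_pos'],o['qpos'],o['ft_force']); snap('wrist','w1')
E
```

```text
t: 1.65
ee_pos: [488.5, -123.1, 222.7]
orientation: [0.66, 3.071, 0.0]
ft_force: [0.4, 0.5, -0.8]
width: 87.7
t: 2.15
ee_pos: [519.3, -212.1, 222.1]
orientation: [-0.081, -3.139, -0.001]
ft_force: [0.1, 0.3, 0.3]
width: 87.7
[ 519.29398868 -212.09973308  222.13431763] [-4.09094847e-01  3.30952162e-01  1.77291703e+00  2.50037533e-04
  1.03901607e+00 -1.92813817e+00] [0.12436449 0.32691364 0.30786438]
```

View pics/w1.png

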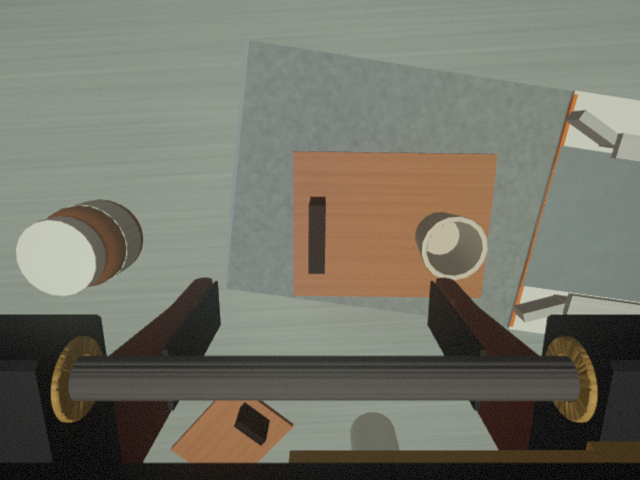

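The wrist view shows:
- Tray corners at about (293,152), (496,155), (482,298) and (294,296).
- Fin top at u 309-325, v 205-273.
- Orange step line from (576,93) to (510,327).
- Cheeks starting at (572,115) and (515,318).
- Cup rim at (454,248).

```bash
python3 - <<'E'
from h import *
im=load('w1')['im']; hsv=cv2.cvtColor(im,cv2.COLOR_RGB2HSV)
def fit(pts): 
    vx,vy,x,y=cv2.fitLine(np.float32(pts)[:,:2],cv2.DIST_HUBER,0,.01,.01).ravel(); a=np.degrees(np.arctan2(vy,vx))%180; return round(a,2),(x,y)
m=((hsv[...,0]<14)&(hsv[...,1]>100)&(hsv[...,2]>70))
mm=m.copy(); mm[:,:280]=0; mm[:,505:]=0; mm[:140]=0; mm[310:]=0; mm=mm.astype(np.uint8)
c=cv2.convexHull(max(cv2.findContours(mm,0,1)[0],key=cv2.contourArea)); q=cv2.approxPolyDP(c,6,True)[:,0]
P=cast('w1',c[:,0].astype(float),53.5); r=cv2.minAreaRect(P[:,:2].astype(np.float32)); print('px',q.tolist(),cast('w1',q,53.5).tolist(),r)
top=[(u,np.argmax(mm[140:,u])+140) for u in range(310,480,5)]; print('tray top-edge az',fit(cast('w1',top,53.5)))
lft=[(np.argmax(mm[v,280:])+280,v) for v in range(160,280,5)]; print('rear edge az',fit(cast('w1',lft,53.5)))
# step line orange
s=(hsv[...,0]<18)&(hsv[...,1]>120)&(hsv[...,2]>90); s[:,:505]=0; s[340:]=0
ys,xs=np.nonzero(s); k=(abs(xs-(576-66*(ys-93)/234.))<8); f=fit(cast('w1',np.c_[xs,ys][k],50)); print('step',f,k.sum())
C=cast('w1',[(576,93),(510,327)],50); print('step ends',C.tolist(),np.linalg.norm(C[0]-C[1]))
L=cast('w1',[(248,41),(227,289)],46); print('ledge rear',L.tolist())
F=cast('w1',[(309.5,205),(325.5,205),(325.5,273),(309.5,273)],98.5); print('fin',F.tolist(),F.mean(0))
print('cheek',cast('w1',[(566,117),(513,318),(615,150),(565,297)],50).tolist())
print('cup',cast('w1',[(454,248)],98.5))
# step line refined by scene: far/near line of ledge front edge
E
```

```text
px [[294, 152], [492, 154], [492, 194], [429, 296], [294, 294]] [[462.4, -231.7, 53.5], [471.8, -77.3, 53.5], [503.2, -75.8, 53.5], [587.9, -125.1, 53.5], [580.2, -239.8, 53.5]] ((526.4838256835938, -156.98291015625), (159.05433654785156, 119.53032684326172), 86.33221435546875)
tray top-edge az (np.float32(86.23), (np.float32(467.54), np.float32(-149.49)))
rear edge az (np.float32(176.02), (np.float32(509.5), np.float32(-234.97)))
step (np.float32(168.91), (np.float32(514.6127), np.float32(-31.940645))) 584
step ends [[429.6, -14.2, 50.0], [622.2, -52.7, 50.0]] 196.41031032000333
ledge rear [[379.8, -261.0, 46.0], [575.5, -298.2, 46.0]]
fin [[497.4, -220.3, 98.5], [498.0, -209.1, 98.5], [547.7, -211.6, 98.5], [547.1, -223.2, 98.5]] [ 522.55 -216.05   98.5 ]
cheek [[446.8, -20.2, 50.0], [613.7, -50.6, 50.0], [473.9, 20.8, 50.0], [596.3, -7.0, 50.0]]
cup [[ 533.7 -119.    98.5]]
```

```bash
python3 -m jog '{"delta_rot":[[0,0,0.014],[0,0,0.014],[0,0,0.014],[0,0,0.014],[0,0,0.014]],"translation":[[-3.4,-4.4,30],[-3.4,-4.4,70],[-3.4,-4.4,110],[-3.4,-4.4,140],[-3.4,-4.4,140]],"hand":[1,1,1,1,1]}'
python3 -m jog '{"delta_rot":[[0,0,0],[0,0,0],[0,0,0],[0,0,0]],"translation":[[0,0,8],[0,0,16],[0,0,20],[0,0,20]],"hand":[1,1,1,1]}'
```

```text
t: 2.7
ee_pos: [519.8, -213.9, 79.2]
orientation: [-0.098, -3.133, -0.005]
ft_force: [-0.7, 0.7, 0.2]
width: 87.6
t: 3.1
ee_pos: [523.1, -216.5, 63.0]
orientation: [0.099, 3.14, -0.0]
ft_force: [0.3, -0.2, 0.1]
width: 88.3
```

```bash
python3 -m jog '{"delta_rot":[[0,0,0],[0,0,0],[0,0,0],[0,0,0],[0,0,0]],"translation":[[0,0,0],[0,0,0],[0,0,0],[0,0,0],[0,0,0]],"hand":[-1,-1,-1,-1,-1]}'
python3 -m jog '{"delta_rot":[[0,0,0],[0,0,0],[0,0,0],[0,0,0],[0,0,0]],"translation":[[0,0,0],[0,0,0],[0,0,0],[0,0,0],[0,0,0]],"hand":[-1,-1,-1,-1,-1]}'; python3 -c "
from h import *
o=get_obs();print(o)"
```

```text
t: 3.6
ee_pos: [523.0, -216.6, 62.8]
orientation: [0.099, 3.14, -0.0]
ft_force: [-1.1, 0.1, 0.3]
width: 51.0
t: 4.1
ee_pos: [523.0, -216.6, 62.7]
orientation: [0.098, 3.14, -0.0]
ft_force: [1.3, 2.0, 0.4]
width: 11.9
{'t': 4.1, 'qpos': array([-4.13596578e-01,  5.68121749e-01,  1.84993780e+00, -1.76300901e-04,
        7.23390348e-01, -1.92155168e+00]), 'qvel': array([0.00186779, 0.00041516, 0.00053383, 0.00110942, 0.00409196,
       0.00309407]), 'joint_torque': array([ 6.86434563e-01, -5.39462471e+01, -1.79959452e+01, -2.58029730e-02,
        1.65547994e-01, -4.64984018e-02]), 'ee_pos': array([ 523.00495889, -216.59782256,   62.67383227]), 'orientation': array([ 9.84842663e-02,  3.13995962e+00, -2.53721915e-04]), 'ft_force': array([1.28853267, 2.043677  , 0.37151148]), 'moment': array([ 0.18002654, -0.07513923, -0.08165504]), 'width': 11.941445937322786}
```

Firm grip on the fin (11.9 mm). Next I'll align the tray with the printer axis while still on the ledge: 32 mm sideways and 7.3° of turn, slowly.

```bash
python3 -m jog '{"delta_rot":[[0,0,0.012],[0,0,0.025],[0,0,0.038],[0,0,0.051],[0,0,0.064]],"translation":[[2,0,0],[5,0,0],[9,-0.1,0],[13,-0.2,0],[17,-0.3,0]],"hand":[-1,-1,-1,-1,-1]}'
python3 -m jog '{"delta_rot":[[0,0,0.013],[0,0,0.026],[0,0,0.039],[0,0,0.052],[0,0,0.063]],"translation":[[4,-0.3,0],[8,-0.6,0],[12,-0.9,0],[14,-1.2,0],[15.4,-1.3,0]],"hand":[-1,-1,-1,-1,-1]}'
python3 -m jog '{"delta_rot":[[0,0,0],[0,0,0]],"translation":[[0,0,0],[0,0,0]],"hand":[-1,-1]}'
python3 - <<'E'
from h import *
from scipy.spatial.transform import Rotation as Ro
o=get_obs(); y=Ro.from_rotvec(o['orientation']).as_matrix()[:,1]; print(np.degrees(np.arctan2(y[1],y[0])))
im=snap('wrist','w2'); hsv=cv2.cvtColor(im,cv2.COLOR_RGB2HSV)
E
```

```text
t: 4.6
ee_pos: [505.5, -215.7, 62.7]
orientation: [-0.201, -3.135, -0.0]
ft_force: [1.3, -0.6, -2.0]
width: 11.4
t: 5.1
ee_pos: [490.2, -215.0, 62.7]
orientation: [-0.299, -3.127, -0.0]
ft_force: [0.6, 1.0, -0.8]
width: 11.8
t: 5.3
ee_pos: [490.2, -215.1, 62.6]
orientation: [-0.297, -3.127, -0.0]
ft_force: [-0.9, -0.6, 0.0]
width: 11.8
79.13445357892726
```

View pics/w2.png

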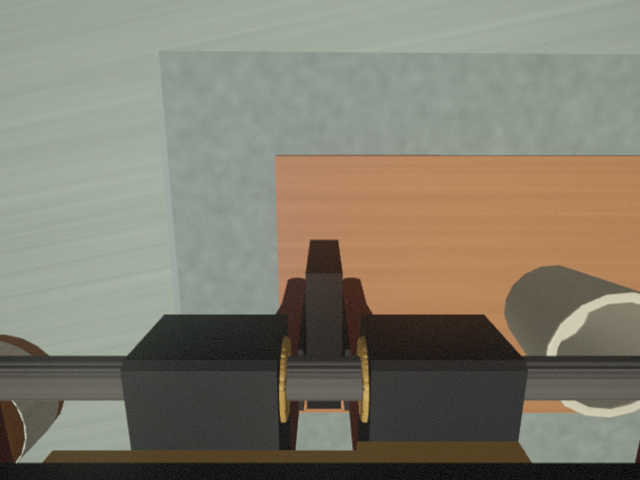

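The tray's robot-side edge (v≈155) looks parallel to the ledge edge (v≈52), and the cup is standing. I'll quantify offset and angle.

```bash
python3 - <<'E'
from h import *
im=load('w2')['im']; hsv=cv2.cvtColor(im,cv2.COLOR_RGB2HSV)
def fit(pts): 
    vx,vy,x,y=cv2.fitLine(np.float32(pts)[:,:2],cv2.DIST_HUBER,0,.01,.01).ravel(); return np.degrees(np.arctan2(vy,vx))%180,np.array([x,y])
m=((hsv[...,0]<16)&(hsv[...,1]>90)&(hsv[...,2]>70))
top=[(u,np.argmax(m[120:,u])+119.5) for u in range(290,636,5)]; a=fit(cast('w2',top,53.5)); print('tray edge',a,top[0],top[-1])
g=cv2.GaussianBlur(cv2.cvtColor(im,cv2.COLOR_RGB2GRAY),(5,5),0).astype(float)
d=-(g[4:]-g[:-4]); e=[(u,np.argmax(d[30:80,u])+32) for u in range(175,636,5)]
for z in (44,47):
    b=fit(cast('w2',e,z)); n=np.array([-np.sin(np.radians(b[0])),np.cos(np.radians(b[0]))]); print('ledge edge',b,e[0],e[-1],'gap',(b[1]-a[1])@n)
d79=np.array([np.cos(np.radians(79)),np.sin(np.radians(79))]);n=np.array([-d79[1],d79[0]]);S=np.array([525.9,-33.4])
print('lateral of tray edge vs printer axis(60?)',(a[1]-S)@n,'ledge(100?)',(b[1]-S)@n)
E
```

```text
tray edge (np.float32(79.1747), array([ 441.75   , -148.14714], dtype=float32)) (290, np.float64(155.5)) (635, np.float64(155.5))
ledge edge (np.float32(78.82926), array([ 393.07, -186.86], dtype=float32)) (175, np.int64(49)) (635, np.int64(53)) gap 40.257744
ledge edge (np.float32(78.840935), array([ 398.73, -161.1 ], dtype=float32)) (175, np.int64(49)) (635, np.int64(53)) gap 39.69983
lateral of tray edge vs printer axis(60?) 60.70914088542564 ledge(100?) 100.46720826037061
```

Aligned to about 0.5 mm and 0.3°. Now I'll slide forward along the ledge to just before the step.

```bash
python3 -m jog '{"delta_rot":[[0,0,0.005],[0,0,0.005],[0,0,0.005],[0,0,0.005],[0,0,0.005]],"translation":[[-0.2,2,0],[-0.4,6,0],[-0.4,11,0],[-0.4,16,0],[-0.4,21,0]],"hand":[-1,-1,-1,-1,-1]}'
python3 -m jog '{"delta_rot":[[0,0,0],[0,0,0],[0,0,0],[0,0,0],[0,0,0]],"translation":[[0,5,0],[0,9,0],[0,12,0],[0,13,0],[0,13,0]],"hand":[-1,-1,-1,-1,-1]}'
python3 -m jog '{"delta_rot":[[-0.008,0,0],[-0.016,0,0],[-0.024,0,0],[-0.032,0,0],[-0.032,0,0]],"translation":[[0,0,-1.5],[0,0,-3],[0,0,-5],[0,0,-6.5],[0,0,-6.5]],"hand":[-1,-1,-1,-1,-1]}'
python3 -c "
from h import *
o=get_obs();print(o['moment'],o['ft_force']);snap('scene','s2');snap('wrist','w3')
im=load('s2')['im'][200:300,190:450];cv2.imwrite('pics/s2c.png',cv2.resize(im,None,fx=3,fy=3,interpolation=cv2.INTER_CUBIC)[:,:,::-1])"
```

```text
t: 5.85
ee_pos: [495.0, -194.0, 62.6]
orientation: [-0.305, -3.127, 0.0]
ft_force: [-0.2, -1.3, -1.6]
width: 11.8
t: 6.35
ee_pos: [497.4, -181.4, 62.7]
orientation: [-0.305, -3.127, -0.001]
ft_force: [0.0, 1.9, -1.4]
width: 11.9
t: 6.85
ee_pos: [497.5, -182.2, 69.4]
orientation: [0.306, 3.123, 0.05]
ft_force: [-0.7, 0.7, -4.5]
width: 12.0
[-0.30098073  0.03054813 -0.05407724] [-0.71648672  0.73959567 -4.45799864]
```

View pics/s2c.png

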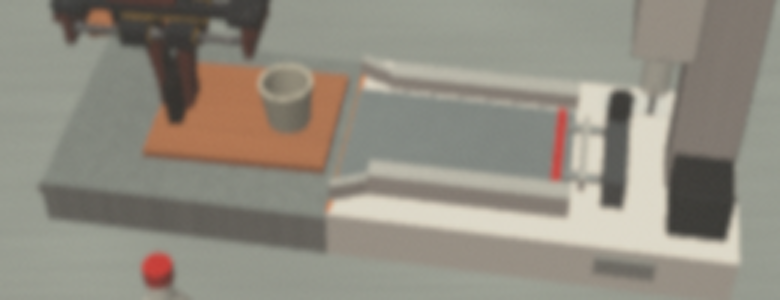

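The full weight (4.5 N) hangs on the hand, and the cup stands. To check the nose hasn't sagged, I'll compare the tray edge in the wrist frame before and after, since it should be unchanged if the grip is rigid.

```bash
python3 - <<'E'
from h import *
for f in ('w2','w3'):
    im=load(f)['im']; hsv=cv2.cvtColor(im,cv2.COLOR_RGB2HSV)
    m=((hsv[...,0]<16)&(hsv[...,1]>90)&(hsv[...,2]>70))
    print(f,[int(np.argmax(m[120:,u])+120) for u in range(290,636,40)],[int(np.argmax(m[v,200:])+200) for v in (170,200,230)])
# tray edge predicted v shift at u=630 for 3 deg sag is printed for reference
E
```

```text
w2 [156, 156, 156, 156, 156, 156, 156, 156, 156] [276, 277, 277]
w3 [156, 156, 156, 156, 156, 156, 155, 156, 156] [276, 276, 277]
```

The grip is rigid. I'll cross the step with horizontal travel, ramped, monitoring the force.

```bash
python3 -m jog '{"delta_rot":[[0,0,0],[0,0,0],[0,0,0],[0,0,0],[0,0,0]],"translation":[[0,2,0.06],[0,6,0.2],[0,12,0.4],[0,18,0.6],[0,24,0.8]],"hand":[-1,-1,-1,-1,-1]}'
python3 -m jog '{"delta_rot":[[0,0,0],[0,0,0],[0,0,0],[0,0,0],[0,0,0]],"translation":[[0,6,0.2],[0,12,0.4],[0,17,0.5],[0,20,0.6],[0,20,0.6]],"hand":[-1,-1,-1,-1,-1]}'
python3 -c "
from h import *
o=get_obs();print(o['moment'],o['ft_force']);snap('wrist','w4');snap('top','t4')"
```

```text
t: 7.45
ee_pos: [502.1, -157.5, 69.1]
orientation: [0.305, 3.123, 0.05]
ft_force: [0.1, 0.1, -4.2]
width: 11.8
t: 7.95
ee_pos: [506.0, -138.2, 69.2]
orientation: [0.304, 3.123, 0.05]
ft_force: [-0.1, -0.4, -5.3]
width: 11.9
[-0.283391    0.09194196  0.0060738 ] [-0.13399743 -0.36123991 -5.34013559]
```

View pics/w4.png

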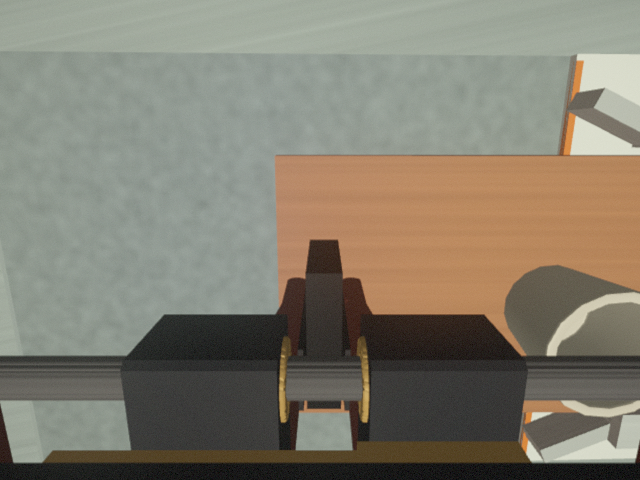

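The nose is over the step and clear of the cheeks, with no contact force. I'll advance 60 mm more and check the guide gap.

```bash
python3 -m jog '{"delta_rot":[[0,0,0],[0,0,0],[0,0,0],[0,0,0],[0,0,0]],"translation":[[0,2,0.06],[0,6,0.2],[0,11,0.35],[0,16,0.5],[0,21,0.7]],"hand":[-1,-1,-1,-1,-1]}'
python3 -m jog '{"delta_rot":[[0,0,0],[0,0,0],[0,0,0],[0,0,0],[0,0,0]],"translation":[[0,5,0.15],[0,10,0.3],[0,15,0.5],[0,18,0.6],[0,19,0.6]],"hand":[-1,-1,-1,-1,-1]}'
python3 -m jog '{"delta_rot":[[0,0,0],[0,0,0],[0,0,0],[0,0,0],[0,0,0]],"translation":[[0,3,0.1],[0,8,0.25],[0,14,0.4],[0,18,0.6],[0,20,0.6]],"hand":[-1,-1,-1,-1,-1]}'
python3 -c "
from h import *
o=get_obs();print(o['moment'],o['ft_force']);snap('wrist','w5')"
```

```text
t: 8.55
ee_pos: [510.1, -117.5, 69.2]
orientation: [0.305, 3.123, 0.05]
ft_force: [1.0, -0.0, -5.0]
width: 11.9
t: 9.05
ee_pos: [513.7, -98.9, 69.2]
orientation: [0.304, 3.123, 0.05]
ft_force: [0.5, 0.2, -4.6]
width: 11.8
t: 9.55
ee_pos: [517.6, -79.2, 69.2]
orientation: [0.305, 3.123, 0.05]
ft_force: [0.3, -0.0, -4.2]
width: 12.0
[-0.28149273  0.08905111  0.01535321] [ 0.31485791 -0.00568382 -4.22807503]
```

View pics/w5.png

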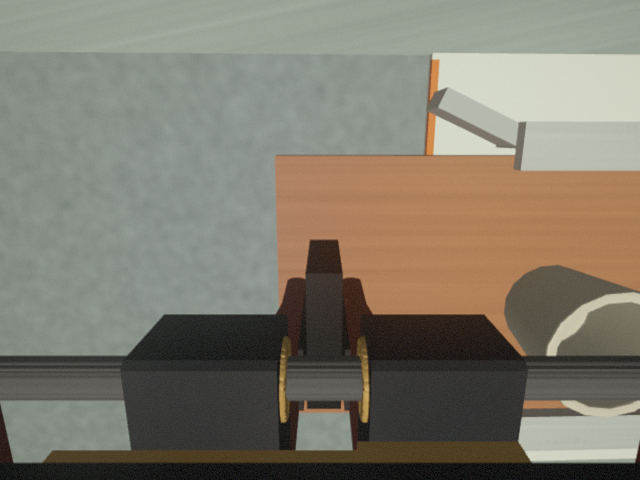

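The nose is under the lips with no contact. I'll check centring from the two lip inner edges (v≈170 and v≈417).

```bash
python3 - <<'E'
from h import *
im=load('w5')['im']; g=cv2.cvtColor(im,cv2.COLOR_RGB2GRAY).astype(int)
print([ (u,g[400:425,u].tolist()) for u in (540,)]); 
d=np.array([np.cos(np.radians(78.9)),np.sin(np.radians(78.9))]);n=np.array([-d[1],d[0]])
t=get_obs()['ee_pos'][:2]
for z in (68,70,72):
    A=cast('w5',[(530,170.5),(635,170.5)],z)[:,:2]; B=cast('w5',[(540,417),(620,417)],z)[:,:2]
    print(z,((A-t)@n).round(1),((B-t)@n).round(1), np.degrees(np.arctan2(*(A[1]-A[0])[::-1])))
a=cast('w5',[(300,155.5),(420,155.5)],61)[:,:2]; print('tray edge',((a-t)@n).round(1))
E
```

```text
[(540, [110, 131, 135, 137, 136, 138, 134, 134, 108, 86, 86, 89, 83, 83, 85, 85, 112, 174, 185, 185, 183, 184, 185, 183, 185])]
68 [54.7 54.6] [-58.7 -59.6] 78.76916887403941
70 [54.9 54.8] [-57.1 -58. ] 78.77012678386171
72 [55.  54.9] [-55.6 -56.4] 78.74422231090526
tray edge [60.3 60.2]
```

Centred to within about 1 mm. I'll advance 75 mm, which puts the rear about 8 mm past the step and the front about 14 mm before the bar.

```bash
python3 -m jog '{"delta_rot":[[0,0,0],[0,0,0],[0,0,0],[0,0,0],[0,0,0]],"translation":[[-0.1,2,0.06],[-0.2,6,0.2],[-0.3,11,0.35],[-0.3,16,0.5],[-0.3,21,0.7]],"hand":[-1,-1,-1,-1,-1]}'
python3 -m jog '{"delta_rot":[[0,0,0],[0,0,0],[0,0,0],[0,0,0],[0,0,0]],"translation":[[0,5,0.15],[0,10,0.3],[0,15,0.5],[0,20,0.6],[0,25,0.8]],"hand":[-1,-1,-1,-1,-1]}'
python3 -m jog '{"delta_rot":[[0,0,0],[0,0,0],[0,0,0],[0,0,0],[0,0,0]],"translation":[[0,5,0.15],[0,10,0.3],[0,15,0.5],[0,20,0.6],[0,23,0.7]],"hand":[-1,-1,-1,-1,-1]}'
python3 -m jog '{"delta_rot":[[0,0,0],[0,0,0],[0,0,0]],"translation":[[0,3,0.1],[0,5,0.15],[0,5,0.15]],"hand":[-1,-1,-1]}'
```

```text
t: 10.1
ee_pos: [522.0, -58.7, 69.2]
orientation: [0.305, 3.123, 0.05]
ft_force: [-0.4, 1.3, -4.6]
width: 11.8
t: 10.6
ee_pos: [526.8, -34.2, 69.2]
orientation: [0.305, 3.123, 0.05]
ft_force: [-0.1, 0.3, -3.9]
width: 12.1
t: 11.1
ee_pos: [531.3, -11.6, 69.2]
orientation: [0.305, 3.123, 0.05]
ft_force: [-0.5, 0.6, -4.5]
width: 11.6
t: 11.4
ee_pos: [532.2, -6.9, 69.2]
orientation: [0.305, 3.123, 0.05]
ft_force: [-0.6, 0.8, -4.1]
width: 12.0
```

```bash
python3 -m jog '{"delta_rot":[[0.01,0,0],[0.02,0,0],[0.031,0,0],[0.031,0,0]],"translation":[[0,0,0],[0,0,0],[0,0,0],[0,0,0]],"hand":[-1,-1,-1,-1]}'
python3 -m jog '{"delta_rot":[[0,0,0],[0,0,0],[0,0,0],[0,0,0]],"translation":[[0,0,0.4],[0,0,0.8],[0,0,0.8],[0,0,0.8]],"hand":[-1,-1,-1,-1]}'
```

```text
t: 11.8
ee_pos: [532.2, -6.9, 69.2]
orientation: [0.305, 3.127, 0.001]
ft_force: [-0.9, -0.0, -4.4]
width: 11.8
t: 12.2
ee_pos: [532.1, -7.2, 68.4]
orientation: [0.306, 3.127, 0.002]
ft_force: [-0.4, -0.0, -4.8]
width: 12.0
```

```bash
python3 -m jog '{"delta_rot":[[0,0,0],[0,0,0],[0,0,0],[0,0,0]],"translation":[[0,0,0.4],[0,0,0.8],[0,0,0.8],[0,0,0.8]],"hand":[-1,-1,-1,-1]}'
python3 -m jog '{"delta_rot":[[0,0,0],[0,0,0],[0,0,0],[0,0,0]],"translation":[[0,0,0.4],[0,0,0.8],[0,0,0.8],[0,0,0.8]],"hand":[-1,-1,-1,-1]}'
```

```text
t: 12.6
ee_pos: [532.2, -7.1, 67.6]
orientation: [0.305, 3.127, 0.002]
ft_force: [1.0, -0.4, -3.7]
width: 12.0
t: 13.0
ee_pos: [532.2, -7.1, 67.2]
orientation: [0.305, 3.126, 0.002]
ft_force: [-2.8, -0.5, 5.1]
width: 12.1
```

The bed contacts at about z=67.3, so the step is about 4.7 mm. I'll ease off the down-press and slide towards the bar in small increments.

```bash
python3 -m jog '{"delta_rot":[[0,0,0],[0,0,0],[0,0,0]],"translation":[[0,0,-0.3],[0,0,-0.4],[0,0,-0.4]],"hand":[-1,-1,-1]}'
python3 -m jog '{"delta_rot":[[0,0,0],[0,0,0],[0,0,0],[0,0,0]],"translation":[[0,1.5,0],[0,4,0],[0,6,0],[0,6,0]],"hand":[-1,-1,-1,-1]}'
python3 -m jog '{"delta_rot":[[0,0,0],[0,0,0],[0,0,0]],"translation":[[0,1,0],[0,2,0],[0,2,0]],"hand":[-1,-1,-1]}'
```

```text
t: 13.3
ee_pos: [532.2, -7.1, 67.2]
orientation: [0.306, 3.127, 0.002]
ft_force: [-0.6, -1.3, 1.3]
width: 12.0
t: 13.7
ee_pos: [533.7, -0.9, 67.2]
orientation: [0.305, 3.126, 0.002]
ft_force: [-0.2, -0.7, 1.0]
width: 12.0
t: 14.0
ee_pos: [533.8, 0.8, 67.2]
orientation: [0.306, 3.126, 0.002]
ft_force: [0.4, -1.6, 0.6]
width: 12.1
```

```bash
python3 -m jog '{"delta_rot":[[0,0,0],[0,0,0],[0,0,0]],"translation":[[0,1,0],[0,2,0],[0,2,0]],"hand":[-1,-1,-1]}'
python3 -m jog '{"delta_rot":[[0,0,0],[0,0,0],[0,0,0]],"translation":[[0,1,0],[0,2,0],[0,2,0]],"hand":[-1,-1,-1]}'
python3 -m jog '{"delta_rot":[[0,0,0],[0,0,0],[0,0,0]],"translation":[[0,1,0],[0,1.5,0],[0,1.5,0]],"hand":[-1,-1,-1]}'
```

```text
t: 14.3
ee_pos: [534.2, 2.8, 67.3]
orientation: [0.305, 3.127, 0.002]
ft_force: [0.6, -1.9, 0.8]
width: 11.5
t: 14.6
ee_pos: [534.5, 4.8, 67.3]
orientation: [0.305, 3.127, 0.002]
ft_force: [-0.5, -2.1, 0.9]
width: 11.8
t: 14.9
ee_pos: [534.8, 6.2, 67.2]
orientation: [0.305, 3.127, 0.002]
ft_force: [0.1, -2.5, 2.0]
width: 12.0
```

```bash
python3 -m jog '{"delta_rot":[[0,0,0],[0,0,0],[0,0,0]],"translation":[[0,0.7,0],[0,1,0],[0,1,0]],"hand":[-1,-1,-1]}'
python3 -m jog '{"delta_rot":[[0,0,0],[0,0,0],[0,0,0]],"translation":[[0,0.7,0],[0,1,0],[0,1,0]],"hand":[-1,-1,-1]}'
python3 - <<'E'
from h import *
snap('scene','s6'); snap('wrist','w6')
im=load('s6')['im'][210:290,290:410];cv2.imwrite('pics/s6c.png',cv2.resize(im,None,fx=6,fy=6,interpolation=cv2.INTER_CUBIC)[:,:,::-1])
E
```

```text
t: 15.2
ee_pos: [534.9, 7.0, 67.3]
orientation: [0.306, 3.127, 0.001]
ft_force: [-1.9, -4.2, 2.6]
width: 11.8
t: 15.5
ee_pos: [535.0, 7.7, 67.3]
orientation: [-0.306, -3.127, -0.001]
ft_force: [-1.7, -6.0, 2.4]
width: 11.7
```

View pics/s6c.png

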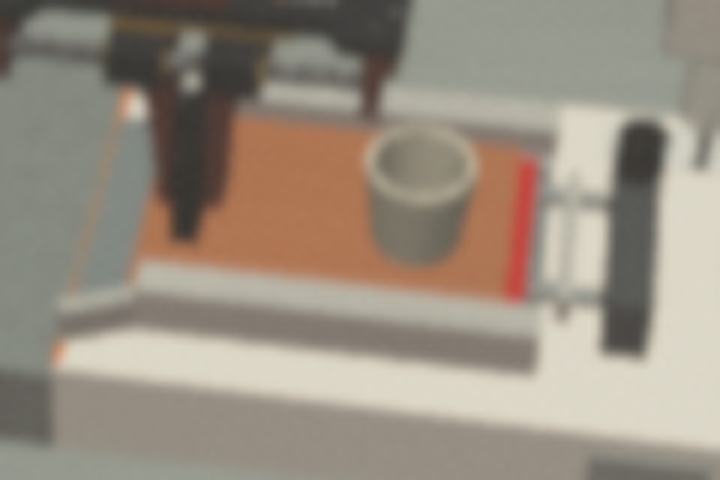

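The crop shows the tray front against the red bar (516-530,160-300) and the cup upright. The force rises along the slide at the bar's spring rate. I'll add a touch more for a definite press, then ease back about 1 mm so that release doesn't kick the tray off the bar.

```bash
python3 -m jog '{"delta_rot":[[0,0,0],[0,0,0],[0,0,0],[0,0,0]],"translation":[[0,0.5,0],[0,0.8,0],[0,0.8,0],[0,0.8,0]],"hand":[-1,-1,-1,-1]}'
python3 -m jog '{"delta_rot":[[0,0,0],[0,0,0],[0,0,0],[0,0,0]],"translation":[[0,-0.5,0],[0,-1,0],[0,-1.4,0],[0,-1.4,0]],"hand":[-1,-1,-1,-1]}'
```

```text
t: 16.0
ee_pos: [535.1, 8.3, 67.2]
orientation: [-0.305, -3.126, -0.0]
ft_force: [-1.7, -7.3, 2.8]
width: 11.6
t: 16.4
ee_pos: [535.1, 7.8, 67.2]
orientation: [0.306, 3.127, 0.002]
ft_force: [-0.2, -0.8, 2.5]
width: 11.6
```

```bash
python3 -m jog '{"delta_rot":[[0,0,0],[0,0,0],[0,0,0],[0,0,0],[0,0,0]],"translation":[[0,0,0],[0,0,0],[0,0,0],[0,0,0],[0,0,0]],"hand":[-0.6,-0.3,0,0,0]}'
python3 -m jog '{"delta_rot":[[0,0,0],[0,0,0],[0,0,0],[0,0,0],[0,0,0]],"translation":[[0,0,-10],[0,0,-30],[0,0,-60],[0,0,-95],[0,0,-130]],"hand":[0,0,0,0,0]}'
python3 -m jog '{"delta_rot":[[0,0,0],[0,0,0],[0,0,0],[0,0,0]],"translation":[[0,-30,-10],[0,-70,-20],[0,-110,-20],[0,-110,-20]],"hand":[0,0,0,0]}'
python3 - <<'E'
from h import *
snap('scene','s7'); snap('wrist','w7')
im=load('s7')['im'][210:290,290:410];a=cv2.resize(im,(400,267),interpolation=cv2.INTER_CUBIC)
b=cv2.resize(load('w7')['im'],(400,300)); cv2.imwrite('pics/c7.png',np.vstack([a,b])[:,:,::-1])
E
```

```text
t: 16.9
ee_pos: [535.0, 7.5, 67.2]
orientation: [0.306, 3.127, 0.002]
ft_force: [-0.2, 0.7, 0.3]
width: 43.0
t: 17.4
ee_pos: [534.7, 7.4, 199.1]
orientation: [-0.306, -3.127, -0.002]
ft_force: [0.1, 0.0, -0.8]
width: 44.1
t: 17.8
ee_pos: [513.2, -104.0, 218.4]
orientation: [0.311, 3.124, -0.0]
ft_force: [-0.2, 0.3, -0.8]
width: 44.1
```

View pics/c7.png

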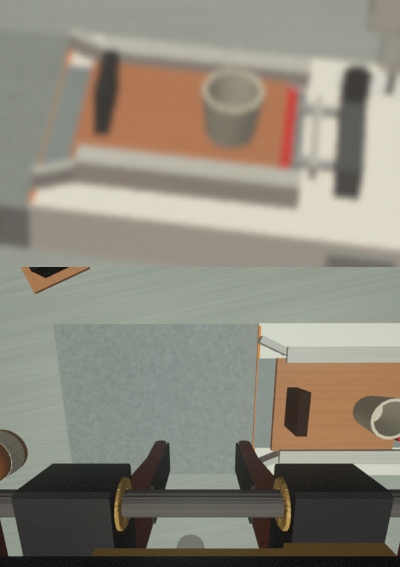

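The scene shows the tray between the guides at the bar with the cup upright. I'll take one closer wrist look at the bar contact.

```bash
python3 -m jog '{"delta_rot":[[0,0,0],[0,0,0],[0,0,0],[0,0,0]],"translation":[[0,30,0],[0,70,0],[0,110,0],[0,110,0]],"hand":[0,0,0,0]}'
python3 - <<'E'
from h import *
im=snap('wrist','w8'); cv2.imwrite('pics/w8c.png',cv2.resize(im[100:330,300:640],None,fx=2.3,fy=2.3,interpolation=cv2.INTER_CUBIC)[:,:,::-1])
E
```

```text
t: 18.3
ee_pos: [535.6, 12.0, 217.4]
orientation: [0.298, 3.127, 0.003]
ft_force: [0.3, -0.7, 0.0]
width: 44.1
```

View pics/w8c.png

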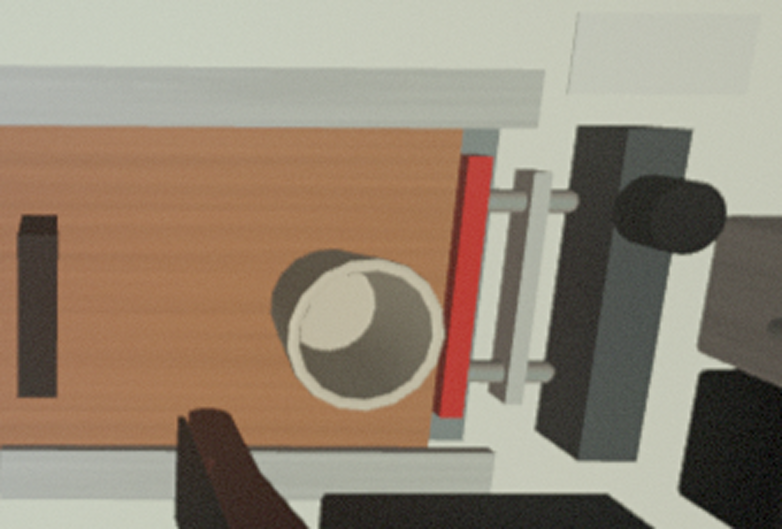

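The tray's front edge meets the red bar's face along its whole width with no bed showing between, and the cup is upright. The hand is clear, so I'm handing in.

```bash
python3 -c "
from h import *
print(ctrl.close_job(), get_obs()['t'])"
```

```text
the job is handed in; nothing more can be done
the job is handed in; nothing more can be done
```

The tray is on the printer's bed between the guides, resting against the red stop bar, with the cup still standing. I handed the job in at about 18 s of the 58 s allowed.

- **Sliding:** I took the tray by its fin, lined it up with the printer on the ledge and slid it to just before the step.
- **Crossing the step:** I lifted it about 6.5 mm with the nose slightly up rather than sliding it over. It stayed lifted until its rear edge was past the step. Then I laid it flat; the step came out at about 4.7 mm.
- **Pressing on the stop:** I slid it along the bed to the bar. The peak push was about 7 N, of which I estimate 5 N was on the bar and the rest friction. I eased back so the tray would not spring away, then let go.

**Last checks:** the closing wrist picture shows the tray's front edge against the bar across the bar's width, with no gap. The fingers are clear, with about 0 N on the wrist. No force reading suggested a catch or jam. That the tray lies flat comes from the lowering contact and the pictures, not from a separate measurement. The other items were never approached, but I did not check each one individually at the end.

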